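# Put the drying chopping board away in the board rack

## Task

Put the bamboo board that is drying against the fruit crate away in the black wire rack: stand it on its long edge, end first from the rack's open front, in the empty slot right beside the dark wooden board. Let go of it there and push it in until it is fully home against the stop bars at the back. Do not drop the board, and leave the dark board, the baking sheet and everything else on the counter where they are.

Things in the scene. Friction and masses are not known exactly. Their poses are not given: they have to be found in the camera images.
- bamboo_board: Pale bamboo board, 180 long (its x) x 16 thick (y) x 120 high (z) mm, about 0.25 kg, loose; origin at its centre. It starts on its long edge, leaning back about 15 degrees from upright on the crate's rim, its z pointing up along the board, its y towards the crate, its -x end towards the robot. Alike end for end and top for bottom.
- crate: Low wooden fruit crate with lemons and limes, fixed, 260 (x) x 160 (y) mm, rim 62 mm above the counter, fruit no higher than the rim; origin at the centre of its underside. The board leans on the rim of its -y side.
- rack: Black steel wire rack, fixed, 176 (x) x 140 (y) x 135 (z) mm; origin at the centre of its underside; x points into the slots, from the open front (robot's side) to the back. Floor plate top 6 mm up. Five upright wire loops (5 mm wire, 135 high) at y = -64, -32, 0, 32, 64 make four slots, 27 mm clear, centred at y = -48, -16, 16, 48; the outer two are occupied, the inner two empty.
- rack_front (a point): Middle of the rack's open front, at floor-plate height: the front faces of the wire loops (rack x = -82.5 mm). The fingers do not fit between the loops.
- rack_stop (a point): Middle of the stop at the back, at floor-plate height: inner faces of the two cross bars (rack x = 80 mm; bars 35 and 90 mm up). Home, the bamboo board's far end touches them, its centre is at rack x = -10 mm and its near end stands about 18 mm out of the rack's front.
- dark_board: Dark walnut board standing on edge in one of the two outer slots (y = +48 or -48 in the rack's frame), 160 (x) x 16 (y) x 110 (z) mm, loose; origin at its centre. The bamboo board goes in the inner slot next to it.
- baking_sheet: Small aluminium baking sheet standing on edge in the other outer slot, 160 (x) x 14 (y) x 120 (z) mm, loose; origin at its centre.
- bowl: White bowl, 140 across, 60 high, loose, on the counter; origin at the centre of its underside.
- mug: Blue mug, 80 across, 95 high, handle to its +y, loose; origin at the centre of its underside.
- spice_jar: Amber spice jar with red cap, 46 across, 95 high, loose; origin at the centre of its underside.
- pepper_mill: Dark wooden pepper mill, 58 across, 142 high, loose; origin at the centre of its underside.
Not all that is in view belongs to the job. There is more than one size of the baking_sheet; the job needs the smaller.

How it is judged:
By the outcome, as a careful person would: the job done as asked, in the order asked, and still so for the second after the job is handed in, with the robot touching nothing.
It also fails if it takes over 48 s, if anything falls off the work surface, if the arm or the gripper's body presses on something with over 40 N, if the wrist force passes 120 N, or if a joint passes its speed limit or range.

## Robot

A 7-joint arm with a two-finger parallel gripper is mounted at the origin on the work surface. World frame = base frame: x ahead of the robot, y to its left, z up, the work surface at z = 0. Lengths are in m, angles in rad, forces in N, time in s.
With the tool pointing down it reaches from about 0.4 to 0.9 m from the base axis. Payload 5.6 kg.
Tool frame: the origin (TCP) lies midway between the tips of the shut fingers; the grasp point (between the pads) lies 19 mm behind it; z points along the fingers, y is the direction in which the jaws open and shut (so a half turn about z gives the same grasp; the last joint's range is limited). The gripper opens to 92 mm and grips with 3 to 60 N. Pads are 20 mm wide; open, the fingers measure 128 mm over their backs; the gripper's body (75 mm by 189 mm) begins 69 mm behind the grasp point.
Start: joints at [-1.304, 0.468, -0.012, 1.603, 0.006, 1.071, -0.056], TCP at [0.198, 0.619, 0.215] pointing down, gripper open.
Joint ranges: [-2.53, 2.53], [-0.31, 2.02], [-1.57, 1.55], [0.28, 2.44], [-1.29, 4.43], [0.15, 1.84], [-2.92, 2.92]. Speed limits (rad/s): [2.57, 2.57, 3.14, 3.14, 3.14, 3.14, 3.14].

## Interface

Orientations are given as a rotation vector (axis times angle).
In Python, from cell import bot, eyes gives the robot as it stands.
- The arm moves only by the tool servo_tool, never from a script. Its argument "targets" is a list of rows, each a list of 7 numbers: the shift along the tool's x, y, z each as a share of 100 cm, from -1 to 1, then the turn, a rotation vector about the tool's x, y, z each as a share of pi rad, from -1 to 1, then the gripper command: -1 is shut, 1 is fully open, values between are in proportion. In form: [[dx, dy, dz, ax, ay, az, claw], ...]. A call has exactly 8 rows; each row is the pose to reach, as a shift and turn from the pose measured when the call began, along the tool's axes at that moment, turning the shorter way round; what a row does not reach only later rows make up. A row lasts 1/12 s, in which the tool goes at most 41.7 mm and 7.16 degrees, less where a joint would pass 70% of its speed; a pose out of reach is approached as far as the arm can. A call with a number of a shift or a turn outside -1 to 1 is refused whole. A call with a gripper value outside its range is refused whole. The fingers move at their own pace and stop on an object; "force" is the grip in N (left out, the last holds). Time passes only in rows, so rows that repeat a pose let the fingers close, or fill a call up. It gives the time, the measured TCP pose, the force and the opening at its end, in the units of the state.
- bot.read_state(): the state, without advancing time (a new reading comes with each control period).
- eyes.camera(name): name is "scene" or "top" or "wrist"; returns a dict with "frame" (400x640x3 uint8, red, green, blue), "depth" (400x640 float32, m along the optical axis (not along the pixel's ray), 0 where there is no reading), "mtx" (3x3 intrinsics, pixels), "world_from_camera" (4x4, takes a point from camera to world coordinates); the wrist camera has in their place "mount" (4x4, takes a point from camera to tool coordinates, whose origin is the TCP and whose axes are the flange's). Camera axes: x right, y down, z forward; pixel columns grow to the right and rows downward; lengths in m; the calibration is good to about 2 mm. The wrist camera is an equidistant fisheye: a pixel r from the principal point sees the ray r / f radians off the axis. A picture is of the moment at which its call begins: read the wrist's pose just before it.
- bot.job_done(): hands the job in, once; it reports no verdict.
The state is a dict: "clock": time; "joint_pos": joint angles; "joint_vel": joint speeds; "joint_efforts": joint torques, N m; "tcp_pos": TCP position; "orientation": TCP orientation; "contact_force": force on the tool from outside, world axes, zero at the start; "moment": the same for the moment, N m; "gripper_width": finger opening in m.
Only numpy, scipy, OpenCV 4.12 (cv2) and the standard library are available. Lean on these libraries where they do the work, as an engineer would, in place of code of your own. Each camera call takes 0.05 s, during which the arm holds its last target. There are 200 camera calls.

## Working session

There is one attempt and no reset: what is moved stays moved. The work goes in short steps, Python scripts to look and compute and a tool call to move; the robot and the scene stay as the last step left them, time stands still between calls to the robot, and variables do not carry over. Pictures are saved under pics/ and viewed, about 8 in all and at most 12, crops included, and the job is handed in when it is done.

Besides the shell and the picture viewer there is one more tool, called after "Emit:" as a command line: name --pt "numbers of a row" for each row, then --argument value for the rest. servo_tool: Moves the arm, as the interface text tells. Its arguments: {"type":"object","properties":{"targets":{"type":"array","items":{"type":"array","items":{"type":"number"}}},"force":{"type":"number"}},"required":["targets"]}

```bash
mkdir -p pics; ls
python3 - <<'E'
from cell import bot, eyes
import cv2, numpy as np
s=bot.read_state(); print(s)
for n in ("scene","top"):
    c=eyes.camera(n); np.savez(f"pics/{n}0.npz",**c); cv2.imwrite(f"pics/{n}0.png",c["frame"][...,::-1]); print(n,c["mtx"].tolist(),c["world_from_camera"].round(3).tolist())
E
```

```text
pics
{'clock': 0.0, 'joint_pos': array([-1.30402154,  0.46833927, -0.01162108,  1.60361772,  0.00600755,
        1.07138056, -0.05631913]), 'joint_vel': array([ 1.86519507e-03, -8.49250434e-04, -8.83383804e-05,  4.69161600e-04,
       -2.40230604e-04, -6.28860043e-04,  2.12557542e-04]), 'joint_efforts': array([ 7.50255708e-05, -5.20587051e+01, -1.25911666e-02, -2.43760550e+01,
       -5.67343784e-02,  1.70074910e-02,  1.59365586e-04]), 'tcp_pos': array([0.19803158, 0.618496  , 0.21366739]), 'orientation': array([-4.84725367e-01, -3.10382434e+00,  2.67671667e-03]), 'contact_force': array([0.30073356, 0.22328976, 0.2572233 ]), 'moment': array([-0.00116236, -0.02041421, -0.00655123]), 'gripper_width': 0.09177844852018152}
scene [[362.32920983406433, 0.0, 319.4477253585983], [0.0, 362.32920983406433, 202.55028363526566], [0.0, 0.0, 1.0]] [[0.043, 0.855, -0.517, 1.071], [0.999, -0.042, 0.013, -0.06], [-0.01, -0.518, -0.856, 0.869], [0.0, 0.0, 0.0, 1.0]]
top [[484.2492890391777, 0.0, 325.85266210270146], [0.0, 484.2492890391777, 198.97567727866553], [0.0, 0.0, 1.0]] [[0.004, -0.983, 0.183, 0.355], [-1.0, -0.008, -0.017, -0.028], [0.018, -0.183, -0.983, 1.39], [0.0, 0.0, 0.0, 1.0]]
```

View pics/scene0.png

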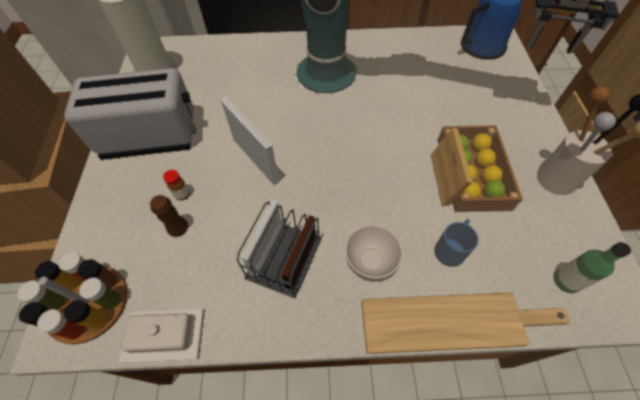

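View pics/top0.png

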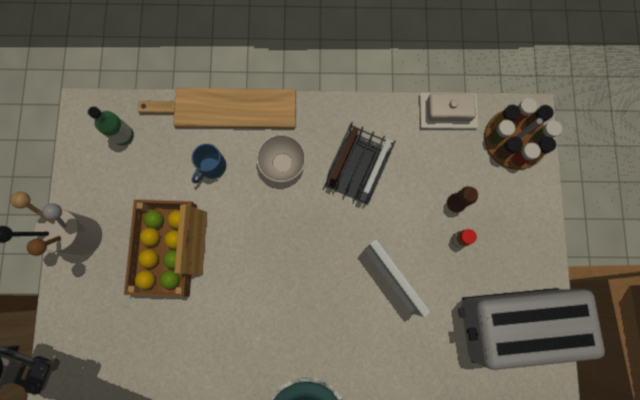

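The top view shows the bamboo board at about (190,240), leaning on the -y side of the crate. The rack is at (360,165), with the dark board on its +y side at (343,157) and the small sheet at (378,168). There are two decoys: the long paddle board at (235,108) and the big free-standing sheet at (395,280). I'll measure with depth and confirm in an enlarged crop.

```bash
cat > h.py <<'E'
import numpy as np, cv2
def cloud(c):
    d=c["depth"]; K=c["mtx"]; T=c["world_from_camera"]; v,u=np.indices(d.shape)
    P=np.stack([(u-K[0,2])/K[0,0]*d,(v-K[1,2])/K[1,1]*d,d],-1)
    P=P@T[:3,:3].T+T[:3,3]; P[d<=0]=np.nan; return P
def line(q):
    m=q.mean(0); w=np.linalg.svd(q-m)[2][0]; w=w*np.sign(w[0]); t=(q-m)@w
    return m,w,t.min(),t.max()
E
python3 - <<'E'
from h import *
C={n:dict(np.load(f"pics/{n}0.npz")) for n in("top","scene")}
P={n:cloud(C[n]) for n in C}
hsv={n:cv2.cvtColor(C[n]["frame"],cv2.COLOR_RGB2HSV) for n in C}
R={"top":dict(board=(170,195,212,290),rack=(315,115,405,215)),"scene":dict(board=(425,120,490,215),rack=(230,195,330,300))}
for n in C:
    for k,(a,b,c,d) in R[n].items():
        p=P[n][b:d,a:c].reshape(-1,3); h=hsv[n][b:d,a:c].reshape(-1,3)
        z=p[:,2]
        if k=="board":
            q=p[(z>.08)&(z<.14)]; print(n,k,len(q),"zmax",np.nanpercentile(z,[95,99,100]).round(4))
            top=p[(z>.106)&(z<.14)]; m,w,lo,hi=line(top[:,:2]); print("  top edge",m.round(4),w.round(4),lo.round(3),hi.round(3),len(top),"ang",np.degrees(np.arctan2(w[1],w[0])).round(2))
            f=p[(z>.02)&(z<.1)]; print("  xyz rng",np.nanpercentile(q,[1,99],axis=0).round(3).tolist())
            print("  z hist",np.histogram(z[z>.02],bins=np.arange(.02,.14,.01))[0])
        else:
            for nm,mk in (("dark",(h[:,0]<15)&(h[:,1]>90)&(z>.10)&(z<.14)),("sheet",(h[:,1]<60)&(h[:,2]>130)&(z>.10)&(z<.14))):
                q=p[mk]
                if len(q)<5: print(n,nm,len(q)); continue
                m,w,lo,hi=line(q[:,:2]); print(n,nm,len(q),"mid",m.round(4),"c",(m+w*(lo+hi)/2).round(4),"ang",np.degrees(np.arctan2(w[1],w[0])).round(2),"len",(hi-lo).round(3),"z",np.percentile(q[:,2],[5,50,95]).round(3))
t=C["top"]["frame"]; s=C["scene"]["frame"]
z=lambda im,a,b,c,d:cv2.resize(im[b:d,a:c],(400,400),interpolation=cv2.INTER_CUBIC)
cv2.imwrite("pics/crop0.png",np.hstack([z(t,310,110,410,210),z(t,120,190,230,300)])[...,::-1])
E
```

```text
top board 938 zmax [0.1188 0.1224 0.1262]
  top edge [0.4853 0.3294] [ 0.9996 -0.0299] -0.089 0.09 582 ang -1.71
  xyz rng [[0.397, 0.313, 0.081], [0.574, 0.341, 0.124]]
  z hist [145 165 282 471 277 149 135 144 135 400 124]
top dark 301 mid [ 0.7202 -0.0996] c [ 0.7214 -0.1001] ang -23.78 len 0.159 z [0.111 0.117 0.121]
top sheet 259 mid [ 0.6851 -0.1883] c [ 0.6879 -0.1895] ang -23.32 len 0.166 z [0.122 0.126 0.13 ]
scene board 901 zmax [0.1149 0.1187 0.1215]
  top edge [0.4896 0.327 ] [ 0.9997 -0.0229] -0.096 0.086 492 ang -1.31
  xyz rng [[0.395, 0.311, 0.081], [0.574, 0.339, 0.12]]
  z hist [299 464 653 837 362 159 142 164 173 405  17]
scene dark 465 mid [ 0.7303 -0.104 ] c [ 0.7237 -0.1011] ang -23.81 len 0.158 z [0.112 0.115 0.117]
scene sheet 430 mid [ 0.686  -0.1889] c [ 0.685  -0.1884] ang -26.8 len 0.173 z [0.122 0.125 0.128]
```

View pics/crop0.png

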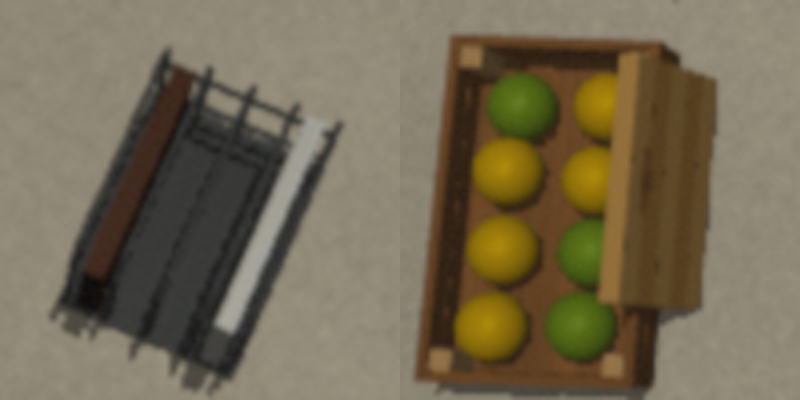

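The crop confirms both targets. In the rack, the dark board is on the left (+y) and the small sheet on the right, with the two inner slots empty. The bamboo board leans on the crate's -y rim. Next I'll refine the rack frame from the wires and plate, fit the board plane and work out the grasp pose.

Run:
```python
from h import *
C={n:dict(np.load(f"pics/{n}0.npz")) for n in("top","scene")}
R={"top":dict(board=(180,190,215,290),rack=(310,110,410,215)),"scene":dict(board=(425,120,470,215),rack=(225,190,330,300))}
a=np.radians(-23.8); ex=np.array([np.cos(a),np.sin(a)]); ey=np.array([-ex[1],ex[0]]); o=np.array([.704,-.1446])
for n in C:
    P=cloud(C[n]); V=C[n]["frame"].max(2)
    u0,v0,u1,v1=R[n]["rack"]; p=P[v0:v1,u0:u1].reshape(-1,3); v=V[v0:v1,u0:u1].ravel()
    l=np.c_[(p[:,:2]-o)@ex,(p[:,:2]-o)@ey,p[:,2]]
    w=(l[:,2]>.127)&(l[:,2]<.142)&(v<90)
    print(n,"wire n",w.sum(),"y hist",[(round(b*1e3),int(k)) for k,b in zip(*np.histogram(l[w,1],np.arange(-.08,.08,.004))) if k], "x",np.percentile(l[w,0],[1,99]).round(4))
    f=(abs(l[:,2]-.006)<.006)&(v<75)
    print("  plate",f.sum(),np.percentile(l[f],[1,3,97,99],axis=0).round(4)[:,:2].tolist())
    r=cv2.minAreaRect((l[(v<75)&(l[:,2]<.02)][:,:2]*1000).astype(np.float32)); print("  rect",r)
    u0,v0,u1,v1=R[n]["board"]; p=P[v0:v1,u0:u1].reshape(-1,3)
    p=p[(p[:,2]>.03)&(p[:,2]<.11)&(p[:,1]<.326)&(p[:,0]>.40)&(p[:,0]<.57)]
    for _ in range(4):
        m=p.mean(0); nn=np.linalg.svd(p-m)[2][2]; nn*=-np.sign(nn[1]); d=(p-m)@nn; p=p[abs(d)<max(.003,2*d.std()*.8)]
    print("  face n",nn.round(3),"tilt",np.degrees(np.arcsin(nn[2])).round(1),"yaw",np.degrees(np.arctan2(nn[0],-nn[1])).round(2),"pt",m.round(4),len(p),d.std().round(4))
```

```text
top wire n 441 y hist [(-68, 22), (-64, 77), (-40, 3), (-36, 24), (-32, 74), (-4, 25), (0, 72), (28, 26), (32, 68), (60, 27), (64, 23)] x [-0.0719  0.075 ]
  plate 1496 [[-0.0851, -0.0626], [-0.0833, -0.0608], [0.0838, 0.0688], [0.0888, 0.0709]]
  rect ((12.587974548339844, 2.4559478759765625), (202.75912475585938, 141.66014099121094), 0.09385247528553009)
  face n [-0.026 -0.965  0.262] tilt 15.2 yaw -1.56 pt [0.4839 0.3119 0.0714] 943 0.0013
scene wire n 491 y hist [(-40, 1), (-36, 67), (-32, 62), (-4, 66), (0, 47), (28, 66), (32, 43), (60, 86), (64, 53)] x [-0.0665  0.0762]
  plate 1404 [[-0.0808, -0.0554], [-0.0762, -0.0399], [0.0854, 0.0664], [0.0866, 0.0674]]
  rect ((-4.7647705078125, 1.6262741088867188), (133.73422241210938, 185.144775390625), 89.81998443603516)
  face n [-0.026 -0.965  0.26 ] tilt 15.1 yaw -1.54 pt [0.489  0.3104 0.0717] 1054 0.001
```

```bash
cat >> h.py <<'E'
from scipy.spatial.transform import Rotation as Ro
a=np.radians(-23.8); EX=np.array([np.cos(a),np.sin(a),0]); EY=np.array([-EX[1],EX[0],0]); EZ=np.array([0,0,1.])
RO=np.array([.704,-.1446,0])+.002*EX+.0005*EY          # rack origin
def rk(x,y,z): return RO+x*EX+y*EY+z*EZ
RT=np.c_[-EX,EY,-EZ]                                     # tool in the rack's frame
n=np.array([-.026,-.965,.261]); n/=np.linalg.norm(n)
BX=np.array([np.cos(.027),-np.sin(.027),0]); BY=-n; BX-=BX@BY*BY; BX/=np.linalg.norm(BX); BZ=np.cross(BX,BY)
f=np.array([.4865,.3112,.0715])-.008*n
BC=f+BZ*((.060-f[2])/BZ[2]); BC=BC+BX*((.4850-BC[0])/BX[0])
BT=np.c_[-BX,BY,-BZ]
def go(s,p,R):
    R0=Ro.from_rotvec(s["orientation"]).as_matrix()
    print("shift",(R0.T@(p-s["tcp_pos"])).round(4),"turn/pi",(Ro.from_matrix(R0.T@R).as_rotvec()/np.pi).round(4))
E
python3 - <<'E'
from h import *; from cell import bot
s=bot.read_state(); print(BC,BC+.06*BZ,np.array(BZ))
tcp=BC-.065*BX+.038*BZ-.019*BZ; print(tcp)
go(s,tcp+.1*BZ,BT)
E
```

```text
[0.485      0.31642031 0.06000003] [0.48542276 0.33207443 0.1179204 ] [0.00704607 0.260902   0.96533958]
[0.42015746 0.32312838 0.07834252]
shift [-0.2943 -0.1885  0.0392] turn/pi [ 0.083  -0.0119 -0.0895]
```

Emit:
servo_tool --pt "-0.037 -0.024 0.005 0.011 -0.0015 -0.011 -0.04" --pt "-0.074 -0.047 0.01 0.021 -0.003 -0.022 -0.04" --pt "-0.11 -0.071 0.015 0.031 -0.0045 -0.034 -0.04" --pt "-0.147 -0.094 0.02 0.042 -0.006 -0.045 -0.04" --pt "-0.184 -0.118 0.024 0.052 -0.0075 -0.056 -0.04" --pt "-0.221 -0.142 0.029 0.062 -0.009 -0.067 -0.04" --pt "-0.258 -0.165 0.034 0.073 -0.0105 -0.078 -0.04" --pt "-0.294 -0.1885 0.039 0.083 -0.012 -0.0895 -0.04" --force 30

```text
clock: 0.77
tcp_pos: [0.41, 0.3618, 0.1768]
orientation: [-0.039, -3.11, 0.416]
contact_force: [0.6, -0.1, -0.4]
gripper_width: 0.0443
```

Run:
```python
from h import *; from cell import bot,eyes
s=bot.read_state(); tcp=BC-.065*BX+.038*BZ-.019*BZ
print(s["clock"],s["gripper_width"]); go(s,tcp,BT)
c=eyes.camera("wrist"); cv2.imwrite("pics/w1.png",c["frame"][...,::-1]); print(c["mount"].round(3).tolist(),c["mtx"].round(1).tolist())
```

```text
0.7667 0.04429666707837743
shift [-0.0112 -0.0111  0.1051] turn/pi [-0.0006 -0.      0.0005]
[[0.0, -0.962, -0.274, 0.078], [1.0, -0.0, 0.0, 0.001], [-0.0, -0.274, 0.962, -0.17], [0.0, 0.0, 0.0, 1.0]] [[309.7, 0.0, 312.8], [0.0, 309.7, 195.1], [0.0, 0.0, 1.0]]
```

View pics/w1.png

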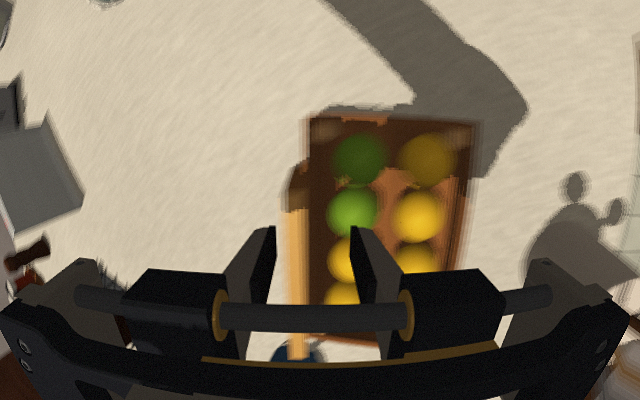

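The wrist view shows the board edge at column ~298, between the fingers (275 to 350), and its near end at row ~205. The arm was still 11 mm short, which matches the remaining shift. Next I'll centre and descend.

Emit:
servo_tool --pt "-0.011 -0.011 0.0 0 0 0 -0.04" --pt "-0.011 -0.011 0.01 0 0 0 -0.04" --pt "-0.011 -0.011 0.035 0 0 0 -0.04" --pt "-0.011 -0.011 0.06 0 0 0 -0.04" --pt "-0.011 -0.011 0.085 0 0 0 -0.04" --pt "-0.011 -0.011 0.1 0 0 0 -0.04" --pt "-0.011 -0.011 0.105 0 0 0 -0.04" --pt "-0.011 -0.011 0.105 0 0 0 -0.04"

```text
clock: 1.48
tcp_pos: [0.424, 0.3142, 0.0763]
orientation: [-0.05, -3.107, 0.431]
contact_force: [-0.8, -0.1, -0.3]
gripper_width: 0.0446
```

Run:
```python
from h import *; from cell import bot,eyes
s=bot.read_state(); tcp=BC-.065*BX+.038*BZ-.019*BZ
print(s["clock"],s["gripper_width"],s["contact_force"]); go(s,tcp,BT)
c=eyes.camera("wrist"); cv2.imwrite("pics/w2.png",c["frame"][...,::-1])
```

```text
1.4833 0.04456840389977066 [-0.794171   -0.13488221 -0.31274716]
shift [ 0.0042  0.0079 -0.0043] turn/pi [-0.0038 -0.0005 -0.0016]
```

View pics/w2.png

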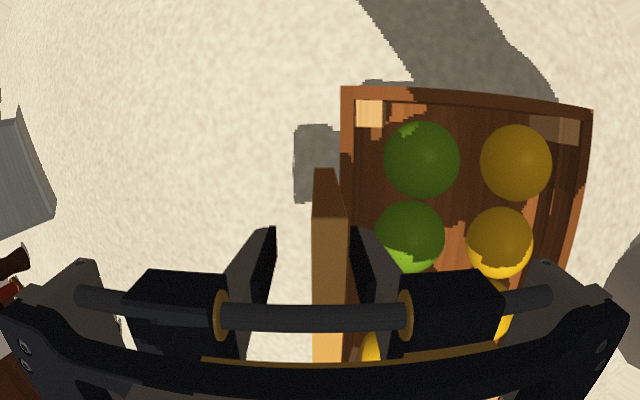

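The board is between the fingers but 18 px to the right of the middle, which agrees with the computed +8 mm in tool y. I'll correct that and close.

Emit:
servo_tool --pt "0.004 0.004 -0.004 0 0 0 -0.04" --pt "0.004 0.008 -0.004 0 0 0 -0.04" --pt "0.004 0.008 -0.004 0 0 0 -0.04" --pt "0.004 0.008 -0.004 0 0 0 -0.04" --pt "0.004 0.008 -0.004 0 0 0 -0.3" --pt "0.004 0.008 -0.004 0 0 0 -1" --pt "0.004 0.008 -0.004 0 0 0 -1" --pt "0.004 0.008 -0.004 0 0 0 -1" --force 45

```text
clock: 2.2
tcp_pos: [0.4212, 0.3238, 0.0792]
orientation: [-0.051, -3.109, 0.429]
contact_force: [-0.5, -0.1, 0.3]
gripper_width: 0.0195
```

Run:
```python
from h import *; from cell import bot,eyes
s=bot.read_state(); tcp=BC-.065*BX+.038*BZ-.019*BZ
print(s["clock"],s["gripper_width"],s["contact_force"]); go(s,tcp,BT)
R0=Ro.from_rotvec(s["orientation"]).as_matrix(); print((R0.T@(np.array([0,0,1.]))).round(3))
```

```text
2.2 0.019533489138232375 [-0.50287568 -0.14792837  0.29972973]
shift [ 0.001  -0.0004  0.001 ] turn/pi [-0.0032 -0.0001 -0.0018]
[-0.001 -0.271 -0.963]
```

Emit:
servo_tool --pt "0 0 0 0 0 0 -1" --pt "0 0 0 0 0 0 -1" --pt "0 0 0 0 0 0 -1" --pt "0 -0.004 -0.01 0 0 0 -1" --pt "0 -0.01 -0.03 0 0 0 -1" --pt "0 -0.018 -0.05 0 0 0 -1" --pt "0 -0.025 -0.07 0 0 0 -1" --pt "0 -0.03 -0.085 0 0 0 -1" --force 55

```text
clock: 2.87
tcp_pos: [0.421, 0.3181, 0.1711]
orientation: [-0.051, -3.11, 0.426]
contact_force: [0.3, 0.5, -1.9]
gripper_width: 0.0159
```

Run:
```python
from h import *; from cell import bot,eyes
s=bot.read_state(); print(s["gripper_width"],s["contact_force"],s["moment"])
# pre-insert pose: board centre at rack x=-.2, y=16, bottom at z=.05
go(s,rk(-.20-.065,.016,.05+.06+.019),RT)
```

```text
0.015899107159008753 [ 0.3452077   0.51271333 -1.90856894] [ 0.42225054  0.13498728 -0.02247828]
shift [-0.06   -0.3158  0.1321] turn/pi [-0.0856  0.0172  0.121 ]
```

Emit:
servo_tool --pt "-0.003 -0.012 -0.006 -0.003 0.0006 0.005 -1" --pt "-0.008 -0.04 0.002 -0.009 0.002 0.015 -1" --pt "-0.015 -0.08 0.02 -0.02 0.004 0.03 -1" --pt "-0.023 -0.12 0.04 -0.032 0.0064 0.045 -1" --pt "-0.03 -0.16 0.06 -0.043 0.0086 0.06 -1" --pt "-0.038 -0.2 0.08 -0.054 0.011 0.076 -1" --pt "-0.045 -0.24 0.1 -0.065 0.013 0.092 -1" --pt "-0.053 -0.28 0.117 -0.076 0.015 0.107 -1"

```text
clock: 3.53
tcp_pos: [0.4609, 0.0333, 0.137]
orientation: [0.583, 3.086, -0.045]
contact_force: [0.7, -0.0, -2.2]
gripper_width: 0.0161
```

Run:
```python
from h import *; from cell import bot,eyes
s=bot.read_state(); print(s["gripper_width"],s["contact_force"],s["moment"])
go(s,rk(-.20-.065,.016,.05+.06+.019),RT)
```

```text
0.016087591738629194 [ 0.724885   -0.03783709 -2.23927727] [0.12735821 0.08530509 0.10554207]
shift [-0.0291 -0.0492  0.0095] turn/pi [-0.0088  0.0022  0.0134]
```

Emit:
servo_tool --pt "-0.012 -0.025 0.004 -0.003 0.001 0.006 -1" --pt "-0.02 -0.04 0.008 -0.006 0.002 0.01 -1" --pt "-0.029 -0.049 0.0095 -0.009 0.002 0.0134 -1" --pt "-0.029 -0.049 0.0095 -0.009 0.002 0.0134 -1" --pt "-0.029 -0.049 0.0095 -0.009 0.002 0.0134 -1" --pt "-0.029 -0.049 0.0095 -0.009 0.002 0.0134 -1" --pt "-0.029 -0.049 0.0095 -0.009 0.002 0.0134 -1" --pt "-0.029 -0.049 0.0095 -0.009 0.002 0.0134 -1"

```text
clock: 4.2
tcp_pos: [0.47, -0.0217, 0.1292]
orientation: [0.644, 3.074, 0.001]
contact_force: [-1.1, 0.9, -3.1]
gripper_width: 0.0154
```

Run:
```python
from h import *; from cell import bot,eyes
s=bot.read_state(); print(s["clock"],s["gripper_width"],s["contact_force"],s["moment"])
go(s,rk(-.20-.065,.016,.05+.06+.019),RT)
c=eyes.camera("wrist"); im=[c["frame"]]
for n in("scene","top"):
    d=eyes.camera(n); np.savez(f"pics/{n}1.npz",**d); P=cloud(d); im.append(d["frame"])
    h=cv2.cvtColor(d["frame"],cv2.COLOR_RGB2HSV)
    l=(P-RO)@np.c_[EX,EY,EZ]
    m=(h[...,0]>8)&(h[...,0]<28)&(h[...,1]>70)&(abs(l[...,1]-.016)<.04)&(l[...,0]<-.1)&(l[...,0]>-.32)&(l[...,2]>.03)
    q=l[m]; print(n,m.sum(),np.percentile(q,[1,50,99],axis=0).round(4).tolist())
    t=q[(q[:,2]>np.percentile(q[:,2],97)-.02)]; 
    if n=="top":
        k=np.polyfit(t[:,0],t[:,1],1); k2=np.polyfit(t[:,0],t[:,2],1); print("top yaw deg",np.degrees(k[0]),"pitch",np.degrees(k2[0]),t[:,1].mean(),len(t))
v=np.hstack([cv2.resize(im[0],(480,300)),cv2.resize(im[2][105:230,280:420],(320,286))[:300] if 0 else cv2.resize(im[2][90:240,280:420],(320,300))])
w=cv2.resize(im[1][130:310,200:400],(320,288))
cv2.imwrite("pics/v3.png",np.vstack([v,np.pad(w,((0,0),(0,480),(0,0)))])[...,::-1])
```

```text
4.2 0.015379004525758548 [-1.13120068  0.85301131 -3.0619328 ] [0.07112828 0.12750393 0.00017424]
shift [-0.0007 -0.0015  0.0002] turn/pi [0.0003 0.0002 0.0008]
scene 1273 [[-0.285, -0.0023, 0.0504], [-0.1899, 0.0247, 0.147], [-0.1121, 0.0547, 0.2493]]
top 162 [[-0.221, -0.0001, 0.0641], [-0.1388, 0.0177, 0.1691], [-0.1127, 0.0272, 0.4792]]
top yaw deg -58.548855865572214 pitch -24.427097875431162 0.004222903721925571 11
```

View pics/v3.png

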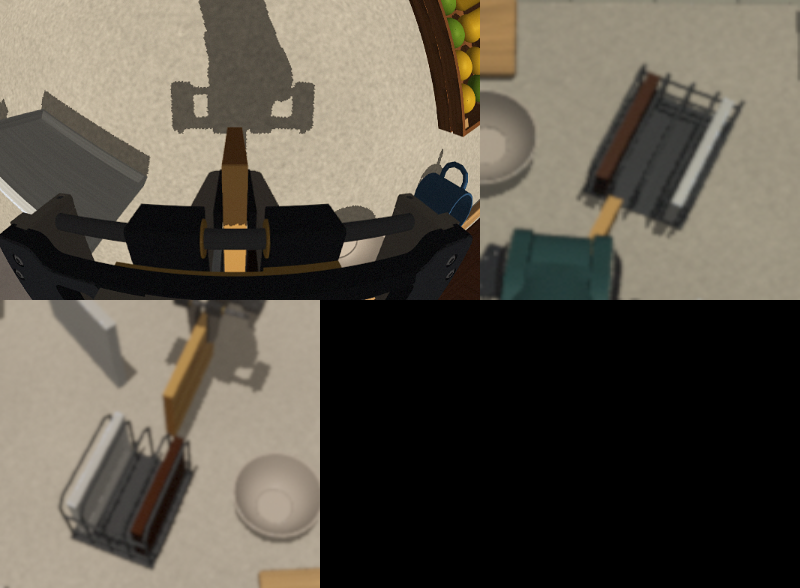

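The board is held, upright and pointing at the rack. In the top inset its far end is at (610,205), in line with the slot next to the dark board. I'll measure alignment from the saved frames.

Run:
```python
from h import *
for n in("scene","top"):
    d=dict(np.load(f"pics/{n}1.npz")); P=cloud(d); h=cv2.cvtColor(d["frame"],cv2.COLOR_RGB2HSV)
    l=(P-RO)@np.c_[EX,EY,EZ]
    m=(h[...,0]>8)&(h[...,0]<28)&(h[...,1]>70)&(abs(l[...,1]-.016)<.03)&(l[...,0]<-.1)&(l[...,0]>-.32)&(l[...,2]>.03)&(l[...,2]<.19)
    q=l[m]; print(n,m.sum(),"x",np.percentile(q[:,0],[1,99]).round(4))
    t=q[(q[:,2]>.155)]; print(" top n",len(t),"z",np.percentile(t[:,2],[5,50,95]).round(4),"y by x:")
    for a in np.arange(-.29,-.1,.03):
        s=t[(t[:,0]>=a)&(t[:,0]<a+.03)]
        if len(s)>8: print("  ",a.round(2),len(s),"y lo/mean/hi",np.percentile(s[:,1],[5,95]).round(4),s[:,1].mean().round(4),"z",np.median(s[:,2]).round(4))
    if n=="scene":
        e=q[(q[:,2]<.15)]; print(" end x by z",[(z.round(3),np.percentile(e[(e[:,2]>z)&(e[:,2]<z+.02),0],95).round(4)) for z in np.arange(.05,.15,.02)])
    # wire angle per loop
    D=dict(np.load(f"pics/{n}0.npz"));p=((cloud(D)-RO)@np.c_[EX,EY,EZ]).reshape(-1,3); v=D["frame"].max(2).ravel()
    for y in(-.032,0,.032):
        w=p[(p[:,2]>.127)&(p[:,2]<.142)&(v<90)&(abs(p[:,1]-y)<.009)&(abs(p[:,0])<.1)]
        k=np.polyfit(w[:,0],w[:,1],1); print(" wire",y,k.round(4),len(w))
```

```text
scene 1161 x [-0.2837 -0.112 ]
 top n 463 z [0.1584 0.1676 0.1706] y by x:
   -0.29 31 y lo/mean/hi [0.0088 0.0195] 0.0129 z 0.1682
   -0.26 91 y lo/mean/hi [0.0078 0.0262] 0.0178 z 0.1679
   -0.23 80 y lo/mean/hi [0.0101 0.0254] 0.0184 z 0.1675
   -0.2 82 y lo/mean/hi [0.0101 0.0251] 0.0182 z 0.1676
   -0.17 83 y lo/mean/hi [0.0104 0.0254] 0.019 z 0.1677
   -0.14 96 y lo/mean/hi [0.0109 0.0256] 0.0186 z 0.167
 end x by z [(np.float64(0.05), np.float64(-0.1128)), (np.float64(0.07), np.float64(-0.1129)), (np.float64(0.09), np.float64(-0.1123)), (np.float64(0.11), np.float64(-0.1127)), (np.float64(0.13), np.float64(-0.1125))]
 wire -0.032 [ 0.0006 -0.0329] 130
 wire 0 [ 0.0007 -0.0009] 113
 wire 0.032 [0.0013 0.0309] 109
top 151 x [-0.1692 -0.1127]
 top n 133 z [0.165  0.1693 0.1732] y by x:
   -0.17 62 y lo/mean/hi [0.0119 0.0265] 0.0196 z 0.1697
   -0.14 70 y lo/mean/hi [0.0119 0.0265] 0.0192 z 0.1691
 wire -0.032 [ 0.0042 -0.0315] 101
 wire 0 [-0.0017  0.0007] 97
 wire 0.032 [-0.0012  0.0326] 94
```

Both views agree. Yaw is within 0.1° and there is no sag, but the board sits about 2.7 mm too far towards +y and its bottom edge is at z≈0.0485. I'll correct y and lower it to about 10 mm in front of the slot, then insert.

Emit:
servo_tool --pt "0 -0.001 0.006 0 0 0 -1" --pt "0 -0.002 0.014 0 0 0 -1" --pt "0 -0.0027 0.023 0 0 0.0004 -1" --pt "-0.003 -0.0027 0.031 0 0 0.0008 -1" --pt "-0.006 -0.0027 0.036 0 0 0.0008 -1" --pt "-0.01 -0.0027 0.038 0 0 0.0008 -1" --pt "-0.01 -0.0027 0.038 0 0 0.0008 -1" --pt "-0.01 -0.0027 0.038 0 0 0.0008 -1"

```text
clock: 5.02
tcp_pos: [0.4784, -0.0291, 0.0909]
orientation: [0.65, 3.073, 0.001]
contact_force: [-0.4, 0.6, -2.2]
gripper_width: 0.0159
```

Run:
```python
from h import *; from cell import bot
s=bot.read_state(); print(s["clock"],s["gripper_width"],s["contact_force"],((s["tcp_pos"]-RO)@np.c_[EX,EY,EZ]).round(4))
go(s,rk(-.105,.0148,.091),RT)
```

```text
5.0167 0.015893056208977147 [-0.3757177   0.57591354 -2.15853206] [-0.255   0.0141  0.0909]
shift [-0.15    0.0009  0.    ] turn/pi [ 0.0002  0.0002 -0.0005]
```

Emit:
servo_tool --pt "-0.006 0.0009 0 0 0 0 -1" --pt "-0.016 0.0009 0 0 0 0 -1" --pt "-0.027 0.0009 0 0 0 0 -1" --pt "-0.038 0.0009 0 0 0 -0.0005 -1" --pt "-0.049 0.0009 0 0 0 -0.0005 -1" --pt "-0.06 0.0009 0 0 0 -0.0005 -1" --pt "-0.069 0.0009 0 0 0 -0.0005 -1" --pt "-0.075 0.0009 0 0 0 -0.0005 -1"

```text
clock: 5.68
tcp_pos: [0.5487, -0.0595, 0.0909]
orientation: [0.648, 3.073, 0.0]
contact_force: [-0.6, 0.5, -1.8]
gripper_width: 0.0157
```

Run:
```python
from h import *; from cell import bot
s=bot.read_state(); print(s["clock"],s["gripper_width"],s["contact_force"],s["moment"],((s["tcp_pos"]-RO)@np.c_[EX,EY,EZ]).round(4))
go(s,rk(-.105,.0148,.091),RT)
```

```text
5.6833 0.0157169361727003 [-0.55422714  0.46462328 -1.77127796] [ 0.08939944  0.15374756 -0.01756612] [-0.1784  0.0147  0.0909]
shift [-0.0734  0.0001  0.    ] turn/pi [ 0.0001  0.0004 -0.0002]
```

No contact so far. I'll insert the rest, then look.

Emit:
servo_tool --pt "-0.012 0 0 0 0 0 -1" --pt "-0.023 0 0 0 0 0 -1" --pt "-0.034 0 0 0 0 0 -1" --pt "-0.045 0 0 0 0 0 -1" --pt "-0.056 0 0 0 0 0 -1" --pt "-0.065 0 0 0 0 0 -1" --pt "-0.071 0 0 0 0 0 -1" --pt "-0.073 0 0 0 0 0 -1"

```text
clock: 6.35
tcp_pos: [0.6162, -0.0895, 0.0909]
orientation: [0.649, 3.072, -0.0]
contact_force: [-0.2, -0.3, -3.1]
gripper_width: 0.0157
```

Run:
```python
from h import *; from cell import bot,eyes
s=bot.read_state(); print(s["clock"],s["gripper_width"],s["contact_force"],s["moment"],((s["tcp_pos"]-RO)@np.c_[EX,EY,EZ]).round(4))
im={n:eyes.camera(n)["frame"] for n in("scene","wrist")}
cv2.imwrite("pics/v4.png",np.hstack([cv2.resize(im["scene"][170:310,220:360],(400,400),interpolation=2),cv2.resize(im["wrist"][80:280,220:420],(400,400),interpolation=2)])[...,::-1])
```

```text
6.35 0.015672949697772495 [-0.20169863 -0.3273499  -3.07391901] [0.09025979 0.16525739 0.05132518] [-0.1045  0.0145  0.0909]
```

View pics/v4.png

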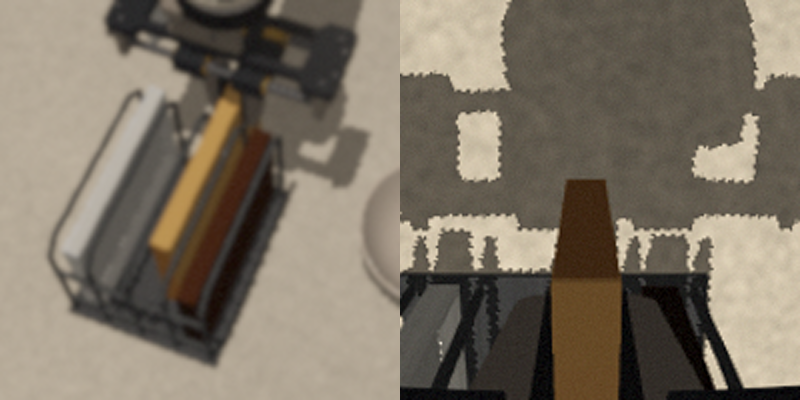

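The board is in the slot beside the dark board (scene crop: top edge from (160,245) to (235,95)), free of the loops. I'll lower it onto the floor plate until contact.

Emit:
servo_tool --pt "0 0 0.001 0 0 0 -1" --pt "0 0 0.002 0 0 0 -1" --pt "0 0 0.003 0 0 0 -1" --pt "0 0 0.0035 0 0 0 -1" --pt "0 0 0.004 0 0 0 -1" --pt "0 0 0.0045 0 0 0 -1" --pt "0 0 0.0045 0 0 0 -1" --pt "0 0 0.0045 0 0 0 -1"

```text
clock: 7.12
tcp_pos: [0.6154, -0.089, 0.0864]
orientation: [0.649, 3.073, 0.0]
contact_force: [0.3, 0.4, -2.0]
gripper_width: 0.0158
```

Emit:
servo_tool --pt "0 0 0.0005 0 0 0 -1" --pt "0 0 0.001 0 0 0 -1" --pt "0 0 0.0015 0 0 0 -1" --pt "0 0 0.002 0 0 0 -1" --pt "0 0 0.002 0 0 0 -1" --pt "0 0 0.002 0 0 0 -1" --pt "0 0 0.002 0 0 0 -1" --pt "0 0 0.002 0 0 0 -1"

```text
clock: 7.78
tcp_pos: [0.6154, -0.089, 0.0863]
orientation: [0.649, 3.073, 0.001]
contact_force: [-5.1, 1.3, 12.1]
gripper_width: 0.0158
```

It is seated: 12 N upward and no further descent. I'll release with a modest opening, then lift clear.

Emit:
servo_tool --pt "0 0 0 0 0 0 -0.6" --pt "0 0 0 0 0 0 -0.4" --pt "0 0 0 0 0 0 -0.2" --pt "0 0 0 0 0 0 -0.1" --pt "0 0 0 0 0 0 -0.04" --pt "0 0 0 0 0 0 -0.04" --pt "0 0 0 0 0 0 -0.04" --pt "0 0 0 0 0 0 -0.04"

```text
clock: 8.45
tcp_pos: [0.6154, -0.089, 0.0861]
orientation: [0.649, 3.073, 0.001]
contact_force: [-0.7, 0.0, 0.3]
gripper_width: 0.0439
```

Run:
```python
from h import *; from cell import bot,eyes
s=bot.read_state(); print(s["clock"],s["gripper_width"],s["contact_force"],((s["tcp_pos"]-RO)@np.c_[EX,EY,EZ]).round(4))
im={n:eyes.camera(n)["frame"] for n in("scene","wrist")}
cv2.imwrite("pics/v5.png",np.hstack([cv2.resize(im["scene"][170:310,220:360],(400,400),interpolation=2),cv2.resize(im["wrist"][80:280,220:420],(400,400),interpolation=2)])[...,::-1])
```

```text
8.45 0.04394209411584957 [-0.66126931  0.03974232  0.25569539] [-0.1055  0.0146  0.0861]
```

View pics/v5.png

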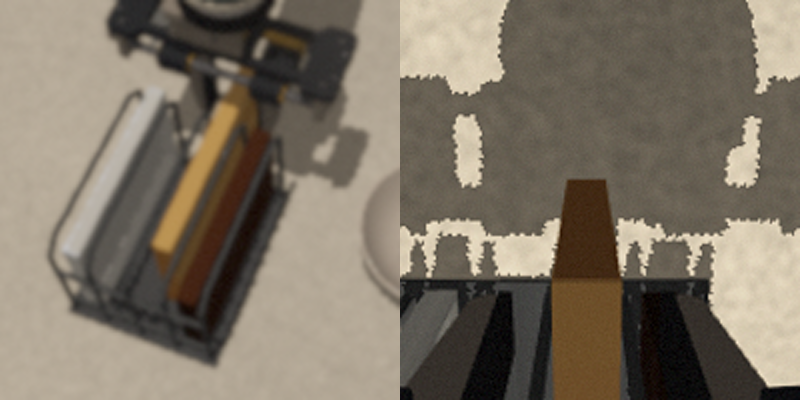

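Released. The board stands upright between its loops and hasn't moved. I'll back straight out along the board, shut the fingers, and push its near end.

Emit:
servo_tool --pt "0.008 0 0 0 0 0 -0.04" --pt "0.02 0 0 0 0 0 -0.04" --pt "0.033 0 0 0 0 0 -0.04" --pt "0.046 0 0 0 0 0 -0.04" --pt "0.058 0 0 0 0 0 -0.04" --pt "0.068 0 0 0 0 0 -0.04" --pt "0.074 0 0 0 0 0 -0.04" --pt "0.076 0 0 0 0 0 -0.04"

```text
clock: 9.22
tcp_pos: [0.545, -0.0577, 0.0862]
orientation: [0.648, 3.074, 0.002]
contact_force: [-0.7, 0.1, 0.4]
gripper_width: 0.0438
```

Emit:
servo_tool --pt "0 0 0.005 0 0 0 -1" --pt "0 0 0.01 0 0 0 -1" --pt "0 0 0.01 0 0 0 -1" --pt "0 0 0.01 0 0 0 -1" --pt "0 0 0.01 0 0 0 -1" --pt "0 0 0.01 0 0 0 -1" --pt "0 0 0.01 0 0 0 -1" --pt "0 0 0.01 0 0 0 -1" --force 20

```text
clock: 9.88
tcp_pos: [0.5451, -0.0578, 0.0763]
orientation: [0.648, 3.073, 0.002]
contact_force: [-0.3, -0.3, 0.6]
gripper_width: 0.0005
```

Run:
```python
from h import *; from cell import bot
s=bot.read_state(); print(s["clock"],s["gripper_width"],s["contact_force"],((s["tcp_pos"]-RO)@np.c_[EX,EY,EZ]).round(4))
go(s,rk(-.11,.0150,.076),RT)
```

```text
9.8833 0.0005228014519504383 [-0.27837602 -0.31830458  0.57928393] [-0.1824  0.0148  0.0763]
shift [-0.0724  0.0002  0.0004] turn/pi [ 0.0004  0.0001 -0.0001]
```

Contact is expected after about 40 mm and home at about 72 mm. I'll push 62 mm first, slowly.

Emit:
servo_tool --pt "-0.012 0 0 0 0 0 -1" --pt "-0.024 0 0 0 0 0 -1" --pt "-0.034 0 0 0 0 0 -1" --pt "-0.04 0 0 0 0 0 -1" --pt "-0.046 0 0 0 0 0 -1" --pt "-0.052 0 0 0 0 0 -1" --pt "-0.058 0 0 0 0 0 -1" --pt "-0.062 0 0 0 0 0 -1"

```text
clock: 10.55
tcp_pos: [0.6023, -0.0831, 0.0762]
orientation: [0.648, 3.073, 0.001]
contact_force: [-0.9, 1.2, 0.1]
gripper_width: 0.0007
```

Emit:
servo_tool --pt "-0.001 0 0 0 0 0 -1" --pt "-0.002 0 0 0 0 0 -1" --pt "-0.003 0 0 0 0 0 -1" --pt "-0.004 0 0 0 0 0 -1" --pt "-0.005 0 0 0 0 0 -1" --pt "-0.006 0 0 0 0 0 -1" --pt "-0.007 0 0 0 0 0 -1" --pt "-0.007 0 0 0 0 0 -1"

```text
clock: 11.22
tcp_pos: [0.6088, -0.086, 0.0762]
orientation: [0.648, 3.073, 0.001]
contact_force: [-0.7, -0.2, -0.3]
gripper_width: 0.0006
```

Run:
```python
from h import *; from cell import bot,eyes
s=bot.read_state(); print(s["clock"],s["contact_force"],((s["tcp_pos"]-RO)@np.c_[EX,EY,EZ]).round(4))
for n in("scene","top"):
    d=eyes.camera(n); np.savez(f"pics/{n}2.npz",**d); l=(cloud(d)-RO)@np.c_[EX,EY,EZ]; h=cv2.cvtColor(d["frame"],cv2.COLOR_RGB2HSV)
    q=l[(h[...,0]>8)&(h[...,0]<28)&(h[...,1]>70)&(h[...,2]>80)&(abs(l[...,1]-.016)<.016)&(abs(l[...,0])<.14)&(l[...,2]>.11)&(l[...,2]<.14)]
    print(n,len(q),np.percentile(q,[1,50,99],axis=0).round(4).tolist())
```

```text
11.2167 [-0.72150417 -0.17574766 -0.2754545 ] [-0.1127  0.0147  0.0762]
scene 652 [[-0.0997, 0.0063, 0.1107], [-0.0033, 0.0165, 0.1247], [0.0785, 0.0291, 0.1337]]
top 130 [[0.019, 0.0086, 0.1145], [0.0491, 0.0164, 0.1267], [0.078, 0.0244, 0.132]]
```

The far end is at about 78.5 mm with the stop at 80, so it is nearly home. I'll keep pushing gently until the force rises.

Emit:
servo_tool --pt "-0.0008 0 0 0 0 0 -1" --pt "-0.0015 0 0 0 0 0 -1" --pt "-0.0022 0 0 0 0 0 -1" --pt "-0.003 0 0 0 0 0 -1" --pt "-0.003 0 0 0 0 0 -1" --pt "-0.003 0 0 0 0 0 -1" --pt "-0.003 0 0 0 0 0 -1" --pt "-0.003 0 0 0 0 0 -1"

```text
clock: 11.98
tcp_pos: [0.6105, -0.0867, 0.0762]
orientation: [-0.648, -3.073, -0.002]
contact_force: [-4.6, 1.9, 1.8]
gripper_width: 0.0008
```

Emit:
servo_tool --pt "-0.001 0 0 0 0 0 -1" --pt "-0.002 0 0 0 0 0 -1" --pt "-0.003 0 0 0 0 0 -1" --pt "-0.003 0 0 0 0 0 -1" --pt "-0.003 0 0 0 0 0 -1" --pt "-0.003 0 0 0 0 0 -1" --pt "-0.003 0 0 0 0 0 -1" --pt "-0.003 0 0 0 0 0 -1"

```text
clock: 12.65
tcp_pos: [0.6105, -0.0866, 0.0762]
orientation: [-0.646, -3.067, -0.004]
contact_force: [-10.6, 4.3, 9.3]
gripper_width: 0.0002
```

The tool moved no further with 11 N along rack x, so the board is against the stop. I'll retreat and check.

Emit:
servo_tool --pt "0.005 0 0 0 0 0 -1" --pt "0.015 0 0 0 0 0 -1" --pt "0.03 0 -0.005 0 0 0 -1" --pt "0.045 0 -0.02 0 0 0 -1" --pt "0.06 0 -0.045 0 0 0 -1" --pt "0.08 0 -0.07 0 0 0 -1" --pt "0.1 0 -0.09 0 0 0 -1" --pt "0.12 0 -0.1 0 0 0 -1"

```text
clock: 13.32
tcp_pos: [0.5021, -0.0385, 0.1796]
orientation: [-0.647, -3.071, -0.005]
contact_force: [0.3, -0.1, 0.6]
gripper_width: 0.0004
```

Emit:
servo_tool --pt "0.02 0 -0.01 0 0 0 -1" --pt "0.04 0 -0.02 0 0 0 -1" --pt "0.06 0 -0.03 0 0 0 -1" --pt "0.06 0 -0.03 0 0 0 -1" --pt "0.06 0 -0.03 0 0 0 -1" --pt "0.06 0 -0.03 0 0 0 -1" --pt "0.06 0 -0.03 0 0 0 -1" --pt "0.06 0 -0.03 0 0 0 -1"

```text
clock: 13.98
tcp_pos: [0.4477, -0.0148, 0.2092]
orientation: [-0.648, -3.071, -0.004]
contact_force: [-0.8, 0.5, 0.7]
gripper_width: 0.0005
```

Run:
```python
from h import *; from cell import bot,eyes
s=bot.read_state(); print(s["clock"],s["contact_force"],((s["tcp_pos"]-RO)@np.c_[EX,EY,EZ]).round(4))
im=[]
for n in("scene","top"):
    L=[]
    for k in(0,2):
        d=dict(np.load(f"pics/{n}0.npz")) if k==0 else eyes.camera(n)
        l=(cloud(d)-RO)@np.c_[EX,EY,EZ]; h=cv2.cvtColor(d["frame"],cv2.COLOR_RGB2HSV); z=l[...,2]
        for nm,m in (("bamboo",(h[...,0]>8)&(h[...,0]<28)&(h[...,1]>70)&(h[...,2]>80)&(abs(l[...,1]-.016)<.016)&(z>.11)),("dark",(h[...,0]<15)&(h[...,1]>90)&(z>.105)&(abs(l[...,1]-.048)<.014)),("sheet",(h[...,1]<60)&(h[...,2]>130)&(z>.11)&(abs(l[...,1]+.048)<.014))):
            q=l[m&(abs(l[...,0])<.14)&(z<.14)]
            if len(q)>20: print(n,k,nm,len(q),np.percentile(q,[1,50,99],axis=0).round(4).tolist())
    im.append(d["frame"])
cv2.imwrite("pics/v6.png",np.hstack([cv2.resize(im[0][170:310,220:360],(400,400),interpolation=2),cv2.resize(im[1],(400,250),interpolation=2)[:] if 0 else np.pad(cv2.resize(im[1],(400,250)),((0,150),(0,0),(0,0)))])[...,::-1])
```

```text
13.9833 [-0.7807713   0.48397673  0.6525493 ] [-0.2889  0.0148  0.2092]
scene 0 dark 460 [[-0.078, 0.0388, 0.1097], [0.0072, 0.0473, 0.115], [0.0769, 0.0547, 0.1182]]
scene 0 sheet 405 [[-0.0817, -0.0568, 0.1206], [0.0026, -0.0491, 0.125], [0.0762, -0.0422, 0.1284]]
scene 2 bamboo 638 [[-0.0972, 0.0065, 0.1115], [-0.0011, 0.0164, 0.1247], [0.0802, 0.023, 0.1287]]
scene 2 dark 470 [[-0.0772, 0.0386, 0.1092], [0.0068, 0.0469, 0.1149], [0.0768, 0.0549, 0.1185]]
scene 2 sheet 407 [[-0.0815, -0.0563, 0.1213], [0.0034, -0.0489, 0.1249], [0.0763, -0.0421, 0.1276]]
top 0 dark 294 [[-0.0819, 0.0406, 0.1088], [-0.0058, 0.0474, 0.117], [0.0725, 0.0545, 0.1224]]
top 0 sheet 258 [[-0.0804, -0.0541, 0.1204], [-0.0025, -0.0482, 0.1264], [0.0762, -0.0414, 0.1324]]
top 2 bamboo 401 [[-0.0994, 0.0086, 0.1154], [-0.0125, 0.0163, 0.1264], [0.0783, 0.0244, 0.1328]]
top 2 dark 298 [[-0.0821, 0.0408, 0.106], [-0.0048, 0.0475, 0.1165], [0.0738, 0.055, 0.1221]]
top 2 sheet 274 [[-0.0813, -0.0541, 0.12], [-0.004, -0.0478, 0.1263], [0.076, -0.0412, 0.1325]]
```

View pics/v6.png

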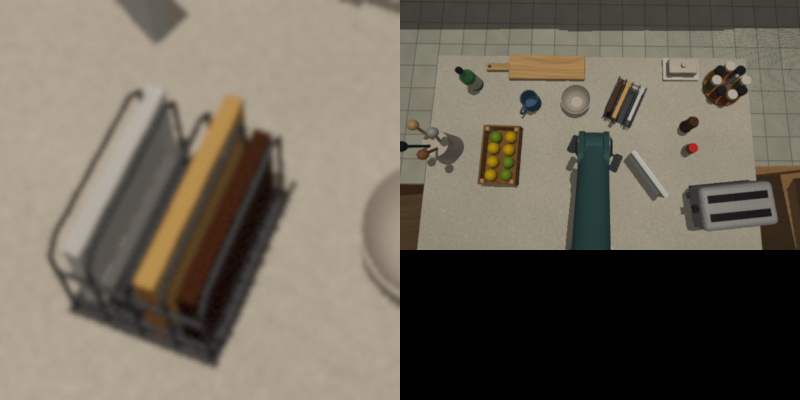

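The board is upright in the inner slot beside the dark board, with its top edge running from (148,285) to (232,100) in the crop. Its centre is at rack x ≈ -10 mm and nothing else has moved, so I'm handing in.

```bash
python3 -c "
from cell import bot
print(bot.job_done())"
```

```text
the job is handed in; nothing more can be done
None
```

The bamboo board is in the black rack, on its long edge in the inner slot beside the dark board, pushed home against the stop bars. I gripped it near its robot-side end and lifted it off the crate. I fed it in end first, set it on the floor plate and let go. Then I pushed it home with the shut fingers. The job was handed in at about 14 s.

**Home against the stop:** at the end of the push the tool stopped moving under about 11 N. Afterwards the cameras put the far end at about 80 mm (scene) and 78 mm (top), against a stop at 80 mm. The two views differ within the calibration error. The near end is 15–17 mm out of the rack front (expected about 18).

**Slot position:** the board is centred at rack y of about 16 mm with its top at about 126 mm, so it is upright on the floor plate.

**Other objects:** the dark board and baking sheet measured the same before and after, to within about 1 mm. The rest of the counter looked unchanged in the final top view, which I checked by eye only. The arm was clear of everything at hand-in. No check failed.

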